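Gauge a lino block to the first slip of the clutch cap

ROBOT

A 6-joint arm with a two-finger parallel gripper is mounted at the origin on the work surface; the furniture and walls round the work are solid. World frame = base frame: x ahead of the robot, y to its left, z up, the work surface at z = 0. Lengths are in m, angles in rad, forces in N, time in s.
With the tool pointing down it reaches from about 0.35 to 0.725 m from the base axis. Payload 6 kg.
Tool frame: the origin (TCP) lies at the very end of the fingers, on their centre line; the grasp point (between the pads) lies 19 mm behind it; z points along the fingers, y is the direction in which the jaws open and shut (so a half turn about z gives the same grasp; the last joint's range is limited). The gripper opens to 85 mm and grips with 20 to 120 N. Pads are 22 mm wide; open, the fingers measure 114 mm over their backs; the gripper's body (76 mm by 85 mm) begins 54 mm behind the grasp point. The pads swing forward as they close: fully open they stand 13 mm farther back than shut.
Start: joints at [1.592, 0.04, 0.085, 0, -1.615, -0.334], TCP at [0.185, 0.571, 0.231] pointing down, gripper open.
Joint ranges: [-2.56, 2.56], [-1.29, 2.01], [-1.08, 1.49], [-3.29, 1.98], [-2.81, -0.18], [-2.99, 2.99]. Speed limits (rad/s): [2.57, 2.57, 3.01, 3.14, 3.14, 3.14].

INTERFACE

Orientations are given as [roll, pitch, yaw] about the fixed x, y, z axes, in that order (R = Rz(yaw) Ry(pitch) Rx(roll)).
In Python, from workcell import arm, read_camera, get_calibration, job gives the robot as it stands.
- The arm moves only by the tool drive_tool, never from a script. Its argument "series" is a list of rows, each a list of 7 numbers: the turn, a rotation vector about the tool's x, y, z in rad, then the shift along the tool's x, y, z in mm, then the opening, from 0 (shut) to 1 (fully open). In form: [[rx, ry, rz, tx, ty, tz, gripper], ...]. A call has exactly 10 rows; each row shifts and turns the commanded pose from where the row before left it, along the tool's axes as they then stand; what a row does not reach is not made up. A row lasts 1/12 s, in which the tool goes at most 41.7 mm and 7.16 degrees, less where a joint would pass 70% of its speed; a pose out of reach is approached as far as the arm can. A call with a gripper value outside its range is refused whole. The fingers move at their own pace and stop on an object; "force" is the grip in N (left out, the last holds). Time passes only in rows, so rows that do not move let the fingers close, or fill a call up. It gives the time, the measured TCP pose, the force and the opening at its end, in the units of the state.
- arm.get_obs(): the state, without advancing time (a new reading comes with each control period).
- read_camera(name): name is "scene" or "top" or "wrist"; returns the picture (420x560x3 uint8, blue, green, red); there is no depth.
- get_calibration(name): a dict with "fx", "fy", "cx", "cy" (pixels), "dist" ([k1, k2, p1, p2, k3] as OpenCV has them; the pictures are not rectified), "origin" and "rotation" of the camera in the world. Camera axes: x right, y up, looking along -z (the intrinsics and any distortion apply to the point x, -y, -z); pixel columns grow to the right and rows downward; lengths in m; the calibration is good to about 2 mm. A picture is of the moment at which its call begins: read the wrist's pose just before it. get_calibration takes no time and is no camera call; for the wrist camera it gives the pose at the moment of the call.
- job.close_job(): hands the job in, once; it reports no verdict.
The state is a dict: "t": time; "qpos": joint angles; "dq": joint speeds; "effort": joint torques, N m; "ee_pos": TCP position; "orientation": TCP orientation; "contact_force": force on the tool from outside, world axes, zero at the start; "moment": the same for the moment, N m; "gripper_width": opening from 0.0 (shut) to 1.0 (fully open).
Only numpy, scipy, OpenCV 4.12 (cv2) and the standard library are available. Lean on these libraries where they do the work, as an engineer would, in place of code of your own. Each camera call takes 0.05 s, during which the arm holds its last target. There are 200 camera calls.

TASK

Gauge the height of one of the two blue-faced lino blocks, the one lying nearer the green height gauge: lay it flat on the gauge's base, lengthwise under the spindle, and slide one end gently and squarely up to the steel stop plate. Then turn the black clutch cap on top clockwise to bring the spindle foot down onto the block, stop as soon as the clutch first plainly slips (the cap turning on while the thimble stands still), and let go. Leave the other block and the other things alone.

Things in the scene. Friction and masses are not known exactly. Their poses are not given: they have to be found in the camera images.
- gauge: green bench height gauge, screwed down; place and yaw vary. Origin at worktop level on the spindle axis, z up, +x from open front to column. Base 145 x 80 mm (x -55 to +90 mm), its top 12 mm above the worktop. Column 56 mm wide behind x = +42 mm; overarm 36 mm wide (to x = -19 mm) from 58 to 86 mm above the worktop, nut included. Open in front and at the sides
- stop_plate: steel stop plate on the gauge's base in front of the column, 12 mm thick, 56 mm wide, 20 mm high; its front face, at gauge x = +30 mm, is what the block's end goes up to; origin at the middle of that face's lower edge, 12 mm above the worktop; axes as the gauge
- stop_face (a point): same point as the stop plate's origin: middle of the lower edge of its front face; x points into the plate, away from the block
- spindle: steel spindle that moves straight up and down without turning, with a flat round foot of 20 mm diameter; origin at the centre of the foot's underside, axes as the gauge. At the start the foot is 2.4 to 7 mm higher than the top of a block lying on the base
- thimble: aluminium thimble under the cap, 25 mm diameter, 27 mm high, red line on its side at its +x; turns about the vertical spindle axis. Origin at the centre of its underside, 54 mm above the foot's underside. Clockwise from above lowers it, spindle and cap by 2.5 mm per rad at a running torque of 0.16 N m; the screw stays where it is left
- slip_cap: black knurled clutch cap on the thimble, 36 mm diameter, 24 mm high; origin at the centre of its underside, 81.5 mm above the foot's. It drives the thimble until the foot presses: torque rises from 0.16 to 0.30 N m in 0.1 to 0.3 rad, then the cap slips round on the thimble at 0.30 N m (either way). Red lines (each part's +x) in line at the start; the angle between them is the slip
- baren: round brown wooden baren, 122 mm diameter, 43 mm high, bystander; origin under its centre
- tape: roll of masking tape lying flat, 104 mm diameter, 25 mm high, bystander; origin under its centre
- red_tin: ink tin with a red lid, 87 mm diameter, 55 mm high, bystander; origin under its centre
- cutter: lino cutter with a wooden handle, 123 mm long, 25 mm thick, lying down, bystander; origin under its middle
- block_1: wood-mounted lino block with a blue face, 160 mm long (its x) x 46 mm wide (its y), 0.11 to 0.19 kg, blue face up; origin at the centre of its underside. Its height, 21 to 25 mm, is what the gauge is to find; the two blocks look alike but differ in height. Either may lie nearer the gauge and be the one to gauge; either end may go to the stop
- block_2: wood-mounted lino block with a blue face, 160 mm long (its x) x 46 mm wide (its y), 0.11 to 0.19 kg, blue face up; origin at the centre of its underside. Its height, 21 to 25 mm, is what the gauge is to find; the two blocks look alike but differ in height. Either may lie nearer the gauge and be the one to gauge; either end may go to the stop
Things that resemble listed ones, but are neither listed nor needed, are in the scene too. Leave any turquoise look-alike of the block_1 alone.

How it is judged:
On the way, in this order (a step that is already met when the one before it is completed fails the run):
1. the nearer block lies flat on the gauge's base, square and with one end at the stop plate, under the spindle; the other lies where it was (((x of block_1 in the frame of stop_face above -0.084 m and y of block_1 in the frame of stop_face between -0.012 and 0.012 m and z of block_1 in the frame of stop_face below 0.002 m and angle between the x axis of block_1 and the x axis of stop_face, either way round below 0.08 rad and world y of block_2 above 0.3 m and distance of block_2 from where it was at the start of the episode below 0.02 m) or (x of block_2 in the frame of stop_face above -0.084 m and y of block_2 in the frame of stop_face between -0.012 and 0.012 m and z of block_2 in the frame of stop_face below 0.002 m and angle between the x axis of block_2 and the x axis of stop_face, either way round below 0.08 rad and world y of block_1 above 0.3 m and distance of block_1 from where it was at the start of the episode below 0.02 m))), for 0.2 s.
2. the spindle foot presses on the block ((contact force between spindle and block_1 above 10 N or contact force between spindle and block_2 above 10 N)), for 0.2 s.
At the end, for the whole second after the job is handed in: Nearer block flat on the base, one end within 4 mm of the stop plate, centred within 12 mm, square within 0.08 rad; foot presses on it with over 10 N; cap slipped on the thimble by 0.06 to 0.5 rad (angle between red lines); other block not moved by 20 mm; at rest (((x of block_1 in the frame of stop_face above -0.084 m and y of block_1 in the frame of stop_face between -0.012 and 0.012 m and z of block_1 in the frame of stop_face below 0.002 m and angle between the x axis of block_1 and the x axis of stop_face, either way round below 0.08 rad and world y of block_2 above 0.3 m and distance of block_2 from where it was at the start of the episode below 0.02 m and angle between block_1's own z axis and vertical below 0.05 rad and contact force between spindle and block_1 above 10 N and linear speed of block_1 below 0.01 m/s) or (x of block_2 in the frame of stop_face above -0.084 m and y of block_2 in the frame of stop_face between -0.012 and 0.012 m and z of block_2 in the frame of stop_face below 0.002 m and angle between the x axis of block_2 and the x axis of stop_face, either way round below 0.08 rad and world y of block_1 above 0.3 m and distance of block_1 from where it was at the start of the episode below 0.02 m and angle between block_2's own z axis and vertical below 0.05 rad and contact force between spindle and block_2 above 10 N and linear speed of block_2 below 0.01 m/s)) and angle between the x axis of slip_cap and the x axis of thimble, either way round above 0.06 rad); the robot touches nothing.
It fails at once if the clutch is slipped on past its first slip (cap more than 0.5 rad out of line with the thimble) (angle between the x axis of slip_cap and the x axis of thimble, either way round above 0.5 rad).
It fails at once if the clutch is slipped before the foot is on the block (by over 0.15 rad) (angle between the x axis of slip_cap and the x axis of thimble, either way round above 0.15 rad and contact force between spindle and block_1 below 1 N and contact force between spindle and block_2 below 1 N).
It fails at once if the block is rammed against the stop plate (over 30 N) (contact force between any of block_1, block_2 and stop_plate above 30 N).
It fails at once if the foot is forced onto the block past what the clutch allows (over 90 N) (contact force between spindle and block_1 above 90 N or contact force between spindle and block_2 above 90 N).
It fails at once if the baren, tape, red tin or cutter is disturbed (moved 20 mm) (distance of any of baren, tape, red_tin, cutter from where it was at the start of the episode above 0.02 m).
It also fails if it takes over 72 s, if anything falls off the work surface, if the arm or the gripper's body presses on something with over 40 N, if the wrist force passes 120 N, or if a joint passes its speed limit or range.

## Working session

There is one attempt and no reset: what is moved stays moved. The work goes in short steps, Python scripts to look and compute and a tool call to move; the robot and the scene stay as the last step left them, time stands still between calls to the robot, and variables do not carry over. Pictures are saved under pics/ and viewed, about 8 in all and at most 12, crops included, and the job is handed in when it is done.

Besides the shell and the picture viewer there is one more tool, called after ">>>" as name(argument=value, ...) on one line, values as JSON. drive_tool: Moves the arm, as the interface text tells. Its arguments: {"type":"object","properties":{"series":{"type":"array","items":{"type":"array","items":{"type":"number"}}},"force":{"type":"number"}},"required":["series"]}

```bash
mkdir -p pics; ls; python3 - <<'E'
from workcell import arm, read_camera, get_calibration
import cv2,numpy as np
o=arm.get_obs();print(o)
a=read_camera("scene");b=read_camera("top")
cv2.imwrite("pics/scene0.png",a);cv2.imwrite("pics/top0.png",b)
for n in("scene","top","wrist"):
  c=get_calibration(n);print(n,{k:np.round(v,4).tolist() for k,v in c.items() if not isinstance(v,str)})
E
```

```text
pics
{'t': 0.0, 'qpos': array([ 1.59175008e+00,  4.08249079e-02,  8.38390371e-02, -4.39876083e-04,
       -1.61549244e+00, -3.33675896e-01]), 'dq': array([ 1.34048618e-03,  2.82189944e-03, -5.38813844e-04,  6.05773079e-06,
        2.15460871e-03,  1.26645670e-03]), 'effort': array([ 6.12894473e-04, -3.68208933e+01,  3.47407079e+01,  6.93205521e+00,
       -5.52613114e-03,  7.02410183e-07]), 'ee_pos': array([0.18443229, 0.57062125, 0.23029164]), 'orientation': array([ 3.13985951e+00, -1.35648690e-04, -3.12702737e-01]), 'contact_force': array([ 0.42371696, -0.89235428,  0.54335923]), 'moment': array([ 0.00770058, -0.03992226, -0.04317288]), 'gripper_width': 1.002838566594395}
scene {'fx': 541.123, 'fy': 541.123, 'cx': 278.3169, 'cy': 200.5426, 'dist': [-0.0657, 0.0, 0.0, 0.0, 0.0], 'origin': [-0.8918, -0.6171, 0.9404], 'rotation': [1.0617, -0.0049, -1.1248]}
top {'fx': 407.5041, 'fy': 407.5041, 'cx': 276.2965, 'cy': 207.8968, 'dist': [-0.0181, 0.0, 0.0, 0.0, 0.0], 'origin': [0.2781, 0.0508, 1.0294], 'rotation': [0.1542, -0.0112, -1.5551]}
wrist {'fx': 301.7167, 'fy': 301.7167, 'cx': 280.4956, 'cy': 216.8881, 'dist': [-0.0303, 0.0, 0.0, 0.0, 0.0], 'origin': [0.2555, 0.548, 0.3723], 'rotation': [-0.2977, -0.0024, -1.8836]}
```

View pics/top0.png

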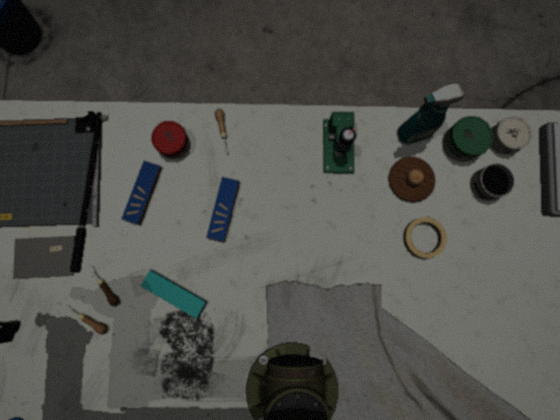

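View pics/scene0.png

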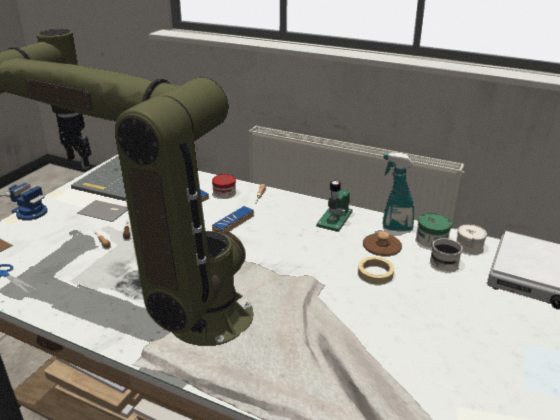

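```bash
cat >h.py <<'E'
from workcell import arm, read_camera, get_calibration
import cv2,numpy as np
from scipy.spatial.transform import Rotation as Ro
def rays(c,uv):
    K=np.array([[c["fx"],0,c["cx"]],[0,c["fy"],c["cy"]],[0,0,1]])
    n=cv2.undistortPoints(np.float64(uv).reshape(-1,1,2),K,np.float64(c["dist"])).reshape(-1,2)
    r=np.c_[n[:,0],-n[:,1],-np.ones(len(n))]
    return Ro.from_euler("xyz",c["rotation"]).apply(r)
def plane(c,uv,z):
    d=rays(c,uv);o=np.array(c["origin"]);return o+d*((z-o[2])/d[:,2])[:,None]
def proj(c,P):
    K=np.array([[c["fx"],0,c["cx"]],[0,c["fy"],c["cy"]],[0,0,1]])
    q=Ro.from_euler("xyz",c["rotation"]).inv().apply(np.atleast_2d(P)-c["origin"])*[1,-1,-1]
    return cv2.projectPoints(q,np.zeros(3),np.zeros(3),K,np.float64(c["dist"]))[0].reshape(-1,2)
def blobs(im,c,lo,hi,z,amin):
    m=cv2.inRange(cv2.cvtColor(im,cv2.COLOR_BGR2HSV),np.array(lo),np.array(hi))
    m=cv2.morphologyEx(m,cv2.MORPH_CLOSE,np.ones((7,7)))
    for k in cv2.findContours(m,cv2.RETR_EXTERNAL,cv2.CHAIN_APPROX_NONE)[0]:
        if cv2.contourArea(k)<amin: continue
        P=plane(c,k.reshape(-1,2),z)
        r=cv2.minAreaRect(np.float32(P[:,:2]*1000))
        b=cv2.boxPoints(r);e=max((b[1]-b[0],b[2]-b[1]),key=np.linalg.norm)
        print("px",k.reshape(-1,2).mean(0).round(),"ctr",np.round(r[0],1),"size",np.round(r[1],1),"long yaw",round(float(np.arctan2(e[1],e[0])),3))
E
python3 - <<'E'
from h import *
im=cv2.imread("pics/top0.png");c=get_calibration("top")
print("blue");blobs(im,c,(105,120,40),(125,255,255),.023,200)
print("green");blobs(im,c,(60,90,20),(88,255,255),.012,200)
A=cv2.resize(im[95:185,305:385],None,fx=5,fy=5,interpolation=cv2.INTER_CUBIC)
B=cv2.resize(im[165:255,190:260],None,fx=5,fy=5,interpolation=cv2.INTER_CUBIC)
cv2.imwrite("pics/crop1.png",cv2.convertScaleAbs(np.hstack([A,B]),alpha=1.5))
E
```

```text
blue
px [223. 209.] ctr [430.9 175.7] size [ 42.3 154.5] long yaw -0.21
px [141. 192.] ctr [469.4 383.1] size [ 41.3 154.3] long yaw -0.295
green
px [173. 294.] ctr [219.5 291.6] size [161.2  48.1] long yaw 1.083
px [471. 136.] ctr [ 637.5 -468.5] size [100.7 107.6] long yaw -0.797
px [338. 144.] ctr [ 612.5 -117.4] size [ 76.2 160.5] long yaw -0.003
px [423. 119.] ctr [ 673.9 -342.3] size [ 71.  146.1] long yaw -0.721
```

View pics/crop1.png

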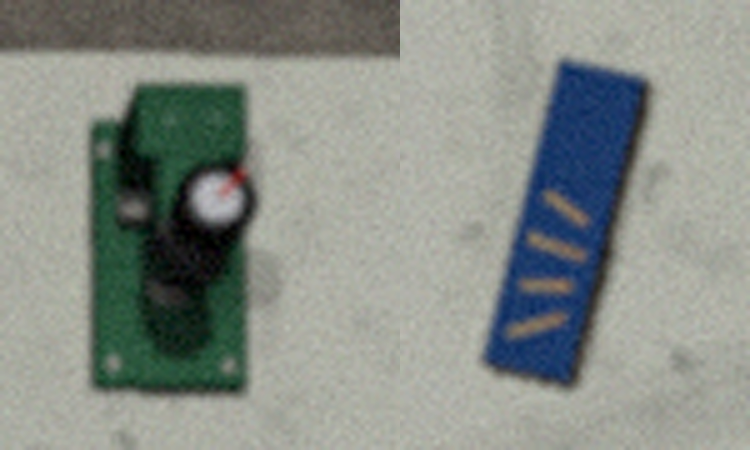

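```bash
python3 - <<'E'
from h import *
im=cv2.imread("pics/top0.png");c=get_calibration("top")
hsv=cv2.cvtColor(cv2.GaussianBlur(im,(3,3),0),cv2.COLOR_BGR2HSV)
sat=hsv[...,1].astype(float)
def cross(v,off):  # subpixel crossing of mid level
    k=np.argmax(np.abs(np.diff(v)));hi,lo=v.max(),v.min();m=(hi+lo)/2
    for i in range(len(v)-1):
        if (v[i]-m)*(v[i+1]-m)<0: return off+i+(m-v[i])/(v[i+1]-v[i])
L=[(cross(sat[r,312:332],312),r) for r in range(124,168,2)]
Rr=[(cross(sat[r,346:364],346),r) for r in range(158,170,2)]
F=[(x,cross(sat[162:184,x],162)) for x in range(328,351,2)]
ok=lambda A:[a for a in A if None not in a]
for n,A in(("L",L),("R",Rr),("F",F)):
    P=plane(c,ok(A),.012);l=cv2.fitLine(np.float32(P[:,:2]*1000),cv2.DIST_HUBER,0,.01,.01).ravel()
    print(n,np.round(l,3),"ang",np.arctan2(l[1],l[0]))
E
```

```text
L [ 1.00000e+00 -1.00000e-03  6.03305e+02 -7.86350e+01] ang -0.001449405
R [ 8.90000e-01 -4.57000e-01  5.55647e+02 -1.49375e+02] ang -0.474546
F [ 5.00000e-03 -1.00000e+00  5.33348e+02 -1.19090e+02] ang -1.5654305
```

Pictures 1–3: the candidates are blue blocks at (223,209) and (141,192), and the turquoise look-alike at (173,293). The block nearer the gauge is the blue one at (223,209), and the close crop confirms it. The gauge at (339,145) has its column away from the robot, yaw ≈ 0 and its axis at about (588,-119) mm.

>>> drive_tool(series=[[0, 0, 0, 28, 27, 0, 1], [0, 0, 0, 28, 27, 0, 1], [0, 0, 0, 28, 27, 0, 1], [0, 0, 0, 28, 27, 0, 1], [0, 0, 0, 28, 27, 0, 1], [0, 0, 0, 28, 27, 0, 1], [0, 0, 0, 28, 27, 0, 1], [0, 0, 0, 28, 27, 0, 1], [0, 0, 0, 28, 27, 0, 1], [0, 0, 0, 28, 27, 0, 1]], force=60)

```text
t: 0.93
ee_pos: [0.3682, 0.226, 0.2312]
orientation: [-3.141, 0.0, -0.312]
contact_force: [0.1, -0.2, 0.8]
gripper_width: 0.997
```

>>> drive_tool(series=[[0, 0, 0.12, 0, 0, 0, 1], [0, 0, 0.12, 0, 0, 0, 1], [0, 0, 0.12, 0, 0, 0, 1], [0, 0, 0.12, 0, 0, 0, 1], [0, 0, 0.12, 0, 0, 0, 1], [0, 0, 0.12, 0, 0, 0, 1], [0, 0, 0.12, 0, 0, 0, 1], [0, 0, 0.12, 0, 0, 0, 1], [0, 0, 0.12, 0, 0, 0, 1], [0, 0, 0.12, 0, 0, 0, 1]])

```text
t: 1.77
ee_pos: [0.3678, 0.2277, 0.2309]
orientation: [3.141, -0.0, -1.519]
contact_force: [0.6, 0.1, -0.1]
gripper_width: 1.002
```

>>> drive_tool(series=[[0, 0, 0.12, 0, 0, 5, 1], [0, 0, 0.12, 0, 0, 5, 1], [0, 0, 0.12, 0, 0, 5, 1], [0, 0, 0.12, 0, 0, 5, 1], [0, 0, 0.12, 0, 0, 5, 1], [0, 0, 0.12, 0, 0, 5, 1], [0, 0, 0.12, 0, 0, 5, 1], [0, 0, 0.12, 0, 0, 5, 1], [0, 0, 0.12, 0, 0, 5, 1], [0, 0, 0.12, 0, 0, 5, 1]])

```text
t: 2.6
ee_pos: [0.3677, 0.2277, 0.1807]
orientation: [-3.141, -0.001, -2.719]
contact_force: [0.4, 0.2, -0.6]
gripper_width: 0.999
```

```bash
cat >>h.py <<'E'
def go(T,yaw):
    o=arm.get_obs();p=np.array(o["ee_pos"]);R=Ro.from_euler("xyz",o["orientation"])
    print("t",round(o["t"],2),"p",np.round(p*1e3,1),"rpy",np.round(o["orientation"],3),"q",np.round(o["qpos"],2),"F",np.round(o["contact_force"],1),"M",np.round(o["moment"],2),"g",round(o["gripper_width"],2))
    if T is not None:
        Rt=Ro.from_euler("xyz",[np.pi,0,yaw]);rv=(R.inv()*Rt).as_rotvec()
        print("turn",np.round(rv,3),"shift now-axes",np.round(R.inv().apply(np.array(T)/1e3-p)*1e3,1),"after turn",np.round(Rt.inv().apply(np.array(T)/1e3-p)*1e3,1))
E
python3 -c "
from h import *
go([394,184,100],-3.35)"
```

```text
t 2.6 p [367.7 227.7 180.7] rpy [-3.141e+00 -1.000e-03 -2.719e+00] q [ 1.03 -0.43 -0.41 -0.   -1.59 -2.17] F [ 0.4  0.2 -0.6] M [-0.01  0.02  0.  ] g 1.0
turn [-0.    -0.001  0.631] shift now-axes [ -6.1 -50.6  80.7] after turn [-34.7 -37.3  80.7]
```

>>> drive_tool(series=[[0, 0, 0.105, 0, 0, 0, 1], [0, 0, 0.105, 0, 0, 0, 1], [0, 0, 0.105, 0, 0, 0, 1], [0, 0, 0.105, 0, 0, 0, 1], [0, 0, 0.105, 0, 0, 0, 1], [0, 0, 0.105, 0, 0, 0, 1], [0, 0, 0, -17, -19, 20, 1], [0, 0, 0, -18, -18, 20, 1], [0, 0, 0, 0, 0, 20, 1], [0, 0, 0, 0, 0, 0, 1]])

```text
t: 3.43
ee_pos: [0.3933, 0.1825, 0.1167]
orientation: [-3.136, -0.005, 2.938]
contact_force: [-1.5, -0.5, -1.5]
gripper_width: 0.997
```

```bash
python3 - <<'E'
from h import *
c=get_calibration("wrist");im=read_camera("wrist")
go([394,184,4],-3.35)
blobs(im,c,(105,100,30),(125,255,255),.023,1500)
# overlay expected block top outline
Rz=Ro.from_euler("z",-.21)
P=Rz.apply(np.array([[80,23,23],[80,-23,23],[-80,-23,23],[-80,23,23]])/1e3)+[.4312,.1757,0]
cv2.polylines(im,[np.int32(proj(c,P))],True,(0,255,0),1)
cv2.imwrite("pics/w1.png",im)
E
```

```text
t 3.48 p [394.  183.3 119.3] rpy [-3.138e+00 -3.000e-03  2.939e+00] q [ 0.9  -0.41 -0.51 -0.   -1.48 -2.68] F [-0.4  0.2  0.7] M [0.   0.01 0.  ] g 1.0
turn [-0.004 -0.003  0.006] shift now-axes [ -0.2   1.1 115.3] after turn [1.000e-01 7.000e-01 1.153e+02]
px [286. 254.] ctr [431.8 178.4] size [ 43.7 157.3] long yaw -0.214
px [526. 251.] ctr [469.8 384.8] size [ 47.5 155.9] long yaw -0.295
```

View pics/w1.png

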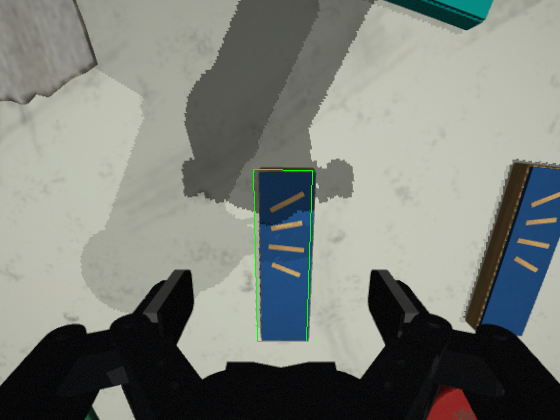

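Picture 4: the chosen blue block sits between the open fingers at (286,254), matching the predicted outline to within 2 mm. Descending.

>>> drive_tool(series=[[0, 0, 0, 0, 0, 20, 1], [0, 0, 0, 0, 0, 20, 1], [0, 0, 0, 0, 0, 20, 1], [0, 0, 0, 0, 0, 20, 1], [0, 0, 0, 0, 0, 10, 1], [0, 0, 0, 0, 0, 10, 1], [0, 0, 0, 0, 0, 5, 1], [0, 0, 0, 0, 0, 4, 1], [0, 0, 0, 0, 0, 3, 1], [0, 0, 0, 0, 0, 2, 1]])

```text
t: 4.32
ee_pos: [0.3952, 0.1849, 0.0078]
orientation: [3.141, 0.001, 2.94]
contact_force: [0.8, 0.4, 0.1]
gripper_width: 1.003
```

>>> drive_tool(series=[[0, 0, 0, 0, 0, 0, 1], [0, 0, 0, 0, 0, 0, 0.2], [0, 0, 0, 0, 0, 0, 0.2], [0, 0, 0, 0, 0, 0, 0.2], [0, 0, 0, 0, 0, 0, 0.2], [0, 0, 0, 0, 0, 0, 0.2], [0, 0, 0, 0, 0, 0, 0.2], [0, 0, 0, 0, 0, 0, 0.2], [0, 0, 0, 0, 0, 0, 0.2], [0, 0, 0, 0, 0, 0, 0.2]], force=60)

```text
t: 5.15
ee_pos: [0.3953, 0.185, 0.0081]
orientation: [3.141, 0.001, 2.941]
contact_force: [-0.8, 1.0, 5.8]
gripper_width: 0.516
```

>>> drive_tool(series=[[0, 0, 0, 0, 0, -5, 0.2], [0, 0, 0, 0, 0, -15, 0.2], [0, 0, 0, 0, 0, -25, 0.2], [0, 0, 0, 0, 0, -25, 0.2], [0, 0, -0.05, 0, 0, 0, 0.2], [0, 0, -0.05, 0, 0, 0, 0.2], [0, 0, -0.05, 0, 0, 0, 0.2], [0, 0, -0.05, 0, 0, 0, 0.2], [0, 0, 0, 0, 0, 0, 0.2], [0, 0, 0, 0, 0, 0, 0.2]])

```text
t: 5.98
ee_pos: [0.3944, 0.1843, 0.0767]
orientation: [-3.141, -0.001, 3.139]
contact_force: [0.8, 0.8, -0.2]
gripper_width: 0.516
```

>>> drive_tool(series=[[0, 0, 0, -5, -15, 0, 0.2], [0, 0, 0, -5, -30, 0, 0.2], [0, 0, 0, -5, -40, 0, 0.2], [0, 0, 0, -5, -40, 0, 0.2], [0, 0, 0, -5, -40, 0, 0.2], [0, 0, 0, -5, -40, 0, 0.2], [0, 0, 0, -5, -40, 0, 0.2], [0, 0, 0, -5, -30, 0, 0.2], [0, 0, 0, 0, -20, 0, 0.2], [0, 0, 0, 0, -5, 0, 0.2]])

```text
t: 6.82
ee_pos: [0.4338, -0.1182, 0.0768]
orientation: [-3.141, -0.002, 3.135]
contact_force: [-0.4, -0.4, -1.0]
gripper_width: 0.52
```

```bash
python3 - <<'E'
from h import *
go([445,-118.6,25],np.pi)
im=read_camera("top");c=get_calibration("top")
blobs(im,c,(105,100,30),(125,255,255),.1,300)
A=cv2.resize(im[85:285,260:420],None,fx=3,fy=3,interpolation=cv2.INTER_CUBIC)
s=read_camera("scene")[150:270,250:400];s=cv2.resize(s,None,fx=2,fy=5/2*1.0)
cv2.imwrite("pics/p5.png",cv2.convertScaleAbs(np.hstack([A,cv2.copyMakeBorder(s,0,300,0,0,cv2.BORDER_CONSTANT)]),alpha=1.4))
E
```

```text
t 6.82 p [ 433.8 -118.2   76.8] rpy [-3.141e+00 -2.000e-03  3.135e+00] q [ 0.19 -0.35 -0.54  0.   -1.38 -1.76] F [-0.4 -0.4 -1. ] M [0.05 0.11 0.05] g 0.52
turn [-0.001 -0.002 -0.006] shift now-axes [-11.3  -0.3  51.8] after turn [-11.2  -0.4  51.8]
px [140. 192.] ctr [454.8 357.7] size [ 39.9 142.4] long yaw -0.3
```

View pics/p5.png

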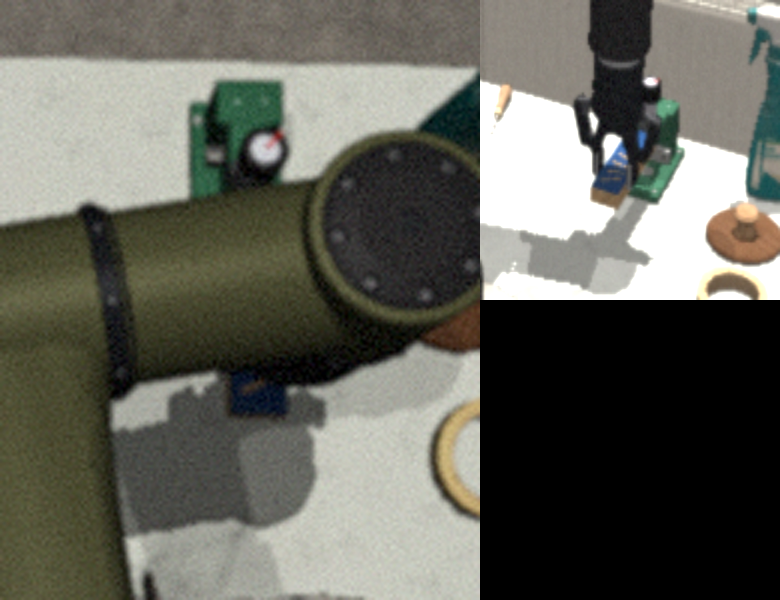

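Picture 5: the block is held level and in line with the gauge, with its far end just over the base front. Lowering to the base.

>>> drive_tool(series=[[0, 0, 0, 0, 0, 15, 0.2], [0, 0, 0, 0, 0, 15, 0.2], [0, 0, 0, 0, 0, 10, 0.2], [0, 0, 0, 0, 0, 7, 0.2], [0, 0, 0, 0, 0, 4, 0.2], [0, 0, 0, 0, 0, 2, 0.2], [0, 0, 0, 0, 0, 1, 0.2], [0, 0, 0, 0, 0, 0, 0.2], [0, 0, 0, 0, 0, 0, 0.2], [0, 0, 0, 0, 0, 0, 0.2]])

```text
t: 7.75
ee_pos: [0.4348, -0.1155, 0.0239]
orientation: [-3.142, 0.001, 3.14]
contact_force: [-0.2, -0.3, -0.1]
gripper_width: 0.52
```

>>> drive_tool(series=[[0, 0, 0, 0, 0, 0.5, 0.2], [0, 0, 0, 0, 0, 0.5, 0.2], [0, 0, 0, 0, 0, 0.5, 0.2], [0, 0, 0, 0, 0, 0.5, 0.2], [0, 0, 0, 0, 0, 0, 0.2], [0, 0, 0, 0, 0, 0, 0.2], [0, 0, 0, 0, 0, 0, 0.2], [0, 0, 0, 0, 0, 0, 0.2], [0, 0, 0, 0, 0, 0, 0.2], [0, 0, 0, 0, 0, 0, 0.2]])

```text
t: 8.58
ee_pos: [0.4345, -0.1155, 0.0213]
orientation: [-3.142, 0.0, 3.14]
contact_force: [-0.6, -0.5, -1.8]
gripper_width: 0.519
```

>>> drive_tool(series=[[0, 0, 0, 0, -1.5, 0.4, 0.2], [0, 0, 0, 0, -1.5, 0.4, 0.2], [0, 0, 0, 0, 0, 0.4, 0.2], [0, 0, 0, 0, 0, 0.3, 0.2], [0, 0, 0, 0, 0, 0, 0.2], [0, 0, 0, 0, 0, 0, 0.2], [0, 0, 0, 0, 0, 0, 0.2], [0, 0, 0, 0, 0, 0, 0.2], [0, 0, 0, 0, 0, 0, 0.2], [0, 0, 0, 0, 0, 0, 0.2]])

```text
t: 9.42
ee_pos: [0.4346, -0.1185, 0.0199]
orientation: [-3.141, 0.0, 3.14]
contact_force: [0.1, 0.2, -0.6]
gripper_width: 0.52
```

>>> drive_tool(series=[[0, 0, 0, 0, 0, 0.4, 0.2], [0, 0, 0, 0, 0, 0.4, 0.2], [0, 0, 0, 0, 0, 0, 0.2], [0, 0, 0, 0, 0, 0, 0.2], [0, 0, 0, 0, 0, 0, 0.2], [0, 0, 0, 0, 0, 0, 0.2], [0, 0, 0, 0, 0, 0, 0.2], [0, 0, 0, 0, 0, 0, 0.2], [0, 0, 0, 0, 0, 0, 0.2], [0, 0, 0, 0, 0, 0, 0.2]])

```text
t: 10.25
ee_pos: [0.4345, -0.1185, 0.019]
orientation: [-3.141, 0.0, 3.14]
contact_force: [-1.7, -0.4, 1.1]
gripper_width: 0.517
```

```bash
python3 - <<'E'
from h import *
go(None,0)
s=read_camera("scene")[150:250,290:390];cv2.imwrite("pics/p6.png",cv2.convertScaleAbs(cv2.resize(s,None,fx=6,fy=6,interpolation=cv2.INTER_CUBIC),alpha=1.3))
E
```

```text
t 10.25 p [ 434.5 -118.5   19. ] rpy [-3.141  0.     3.14 ] q [ 0.19 -0.3  -0.62  0.   -1.26 -1.76] F [-1.7 -0.4  1.1] M [-0.07  0.31 -0.01] g 0.52
```

View pics/p6.png

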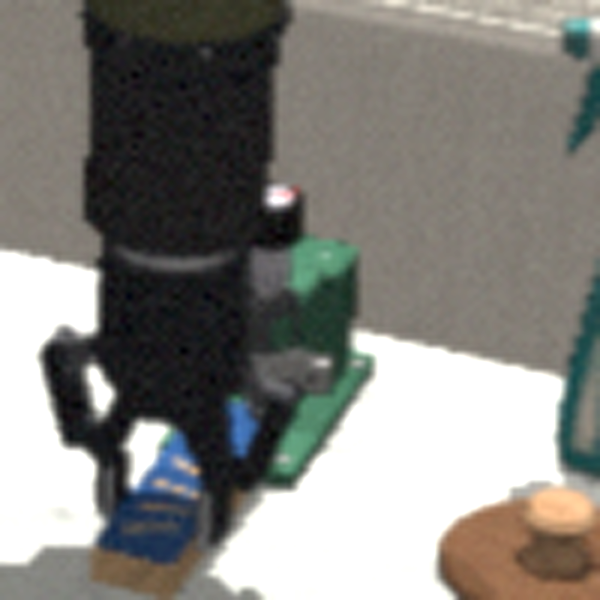

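Picture 6: the far end of the block is on the base, and a light contact shows in the moment. Sliding in.

>>> drive_tool(series=[[0, 0, 0, -3, 0, 0, 0.2], [0, 0, 0, -4, 0, 0, 0.2], [0, 0, 0, -4, 0, 0, 0.2], [0, 0, 0, -4, 0, 0, 0.2], [0, 0, 0, -4, 0, 0, 0.2], [0, 0, 0, -4, 0, 0, 0.2], [0, 0, 0, -4, 0, 0, 0.2], [0, 0, 0, -3, 0, 0, 0.2], [0, 0, 0, 0, 0, 0, 0.2], [0, 0, 0, 0, 0, 0, 0.2]])

```text
t: 11.13
ee_pos: [0.4653, -0.1186, 0.0193]
orientation: [-3.141, 0.002, 3.14]
contact_force: [1.4, -1.0, 1.4]
gripper_width: 0.519
```

>>> drive_tool(series=[[0, 0, 0, -3, 0, 0, 0.2], [0, 0, 0, -3, 0, 0, 0.2], [0, 0, 0, -3, 0, 0, 0.2], [0, 0, 0, -3, 0, 0, 0.2], [0, 0, 0, -3, 0, 0, 0.2], [0, 0, 0, -3, 0, 0, 0.2], [0, 0, 0, -3, 0, 0, 0.2], [0, 0, 0, -2, 0, 0, 0.2], [0, 0, 0, 0, 0, 0, 0.2], [0, 0, 0, 0, 0, 0, 0.2]])

```text
t: 11.97
ee_pos: [0.4879, -0.1187, 0.0194]
orientation: [-3.141, 0.0, 3.14]
contact_force: [-2.8, -0.9, 5.0]
gripper_width: 0.518
```

```bash
python3 - <<'E'
from h import *
go(None,0)
E
```

```text
t 11.97 p [ 487.9 -118.7   19.4] rpy [-3.141  0.     3.14 ] q [ 0.16 -0.15 -0.48  0.   -1.23 -1.74] F [-2.8 -0.9  5. ] M [-0.08  0.8   0.02] g 0.52
```

>>> drive_tool(series=[[0, 0, 0, -1.5, 0, 0, 0.2], [0, 0, 0, -1.5, 0, 0, 0.2], [0, 0, 0, -1.5, 0, 0, 0.2], [0, 0, 0, -1.5, 0, 0, 0.2], [0, 0, 0, -1, 0, 0, 0.2], [0, 0, 0, -1, 0, 0, 0.2], [0, 0, 0, -0.5, 0, 0, 0.2], [0, 0, 0, -0.5, 0, 0, 0.2], [0, 0, 0, 0, 0, 0, 0.2], [0, 0, 0, 0, 0, 0, 0.2]])

```text
t: 12.8
ee_pos: [0.4965, -0.1188, 0.0196]
orientation: [-3.141, -0.0, 3.14]
contact_force: [-5.4, 0.4, 8.2]
gripper_width: 0.512
```

>>> drive_tool(series=[[0, 0, 0, -0.3, 0, 0, 0.2], [0, 0, 0, -0.3, 0, 0, 0.2], [0, 0, 0, -0.3, 0, 0, 0.2], [0, 0, 0, -0.3, 0, 0, 0.2], [0, 0, 0, -0.3, 0, 0, 0.2], [0, 0, 0, 0, 0, 0, 0.2], [0, 0, 0, 0, 0, 0, 0.2], [0, 0, 0, 0, 0, 0, 0.2], [0, 0, 0, 0, 0, 0, 0.2], [0, 0, 0, 0, 0, 0, 0.2]])

```text
t: 13.63
ee_pos: [0.498, -0.1188, 0.0196]
orientation: [-3.141, -0.0, 3.141]
contact_force: [-5.6, -0.3, 7.4]
gripper_width: 0.523
```

>>> drive_tool(series=[[0, 0, 0, -0.3, 0, -0.2, 0.2], [0, 0, 0, -0.3, 0, 0, 0.2], [0, 0, 0, -0.3, 0, 0, 0.2], [0, 0, 0, -0.3, 0, 0, 0.2], [0, 0, 0, -0.3, 0, 0, 0.2], [0, 0, 0, 0, 0, 0, 0.2], [0, 0, 0, 0, 0, 0, 0.2], [0, 0, 0, 0, 0, 0, 0.2], [0, 0, 0, 0, 0, 0, 0.2], [0, 0, 0, 0, 0, 0, 0.2]])

```text
t: 14.47
ee_pos: [0.4995, -0.1188, 0.0197]
orientation: [-3.141, -0.0, 3.14]
contact_force: [-6.1, 0.4, 7.8]
gripper_width: 0.514
```

>>> drive_tool(series=[[0, 0, 0, -0.3, 0, 0, 0.2], [0, 0, 0, -0.3, 0, 0, 0.2], [0, 0, 0, -0.3, 0, 0, 0.2], [0, 0, 0, -0.3, 0, 0, 0.2], [0, 0, 0, 0, 0, 0, 0.2], [0, 0, 0, 0, 0, 0, 0.2], [0, 0, 0, 0, 0, 0, 0.2], [0, 0, 0, 0, 0, 0, 0.2], [0, 0, 0, 0, 0, 0, 0.2], [0, 0, 0, 0, 0, 0, 0.2]])

```text
t: 15.3
ee_pos: [0.4998, -0.1188, 0.0197]
orientation: [-3.141, -0.002, 3.14]
contact_force: [-9.3, 0.7, 10.7]
gripper_width: 0.517
```

>>> drive_tool(series=[[0, 0, 0, -0.3, 0, 0, 0.2], [0, 0, 0, -0.3, 0, 0, 0.2], [0, 0, 0, 0, 0, 0, 0.2], [0, 0, 0, 0, 0, 0, 0.2], [0, 0, 0, 0, 0, 0, 0.2], [0, 0, 0, 0, 0, 0, 0.2], [0, 0, 0, 0, 0, 0, 0.2], [0, 0, 0, 0, 0, 0, 0.2], [0, 0, 0, 0, 0, 0, 0.2], [0, 0, 0, 0, 0, 0, 0.2]])

```text
t: 16.13
ee_pos: [0.4999, -0.1189, 0.0197]
orientation: [-3.141, -0.004, 3.14]
contact_force: [-11.9, 1.9, 12.4]
gripper_width: 0.521
```

```bash
python3 - <<'E'
from h import *
go(None,0)
E
```

```text
t 16.13 p [ 499.9 -118.9   19.7] rpy [-3.141 -0.004  3.14 ] q [ 0.16 -0.11 -0.45  0.   -1.23 -1.73] F [-11.9   1.9  12.4] M [0.58 3.89 0.05] g 0.52
```

>>> drive_tool(series=[[0, 0, 0, 0.5, 0, -0.3, 0.2], [0, 0, 0, 0.5, 0, -0.3, 0.2], [0, 0, 0, 0.2, 0, 0, 0.2], [0, 0, 0, 0, 0, 0, 0.2], [0, 0, 0, 0, 0, 0, 0.6], [0, 0, 0, 0, 0, 0, 0.7], [0, 0, 0, 0, 0, 0, 0.9], [0, 0, 0, 0, 0, 0, 1], [0, 0, 0, 0, 0, 0, 1], [0, 0, 0, 0, 0, 0, 1]])

```text
t: 16.97
ee_pos: [0.5002, -0.1185, 0.0197]
orientation: [3.142, 0.0, 3.14]
contact_force: [0.2, 1.1, -0.4]
gripper_width: 1.0
```

>>> drive_tool(series=[[0, 0, 0, 0, 0, 0, 1], [0, 0, 0, 0, 0, -5, 1], [0, 0, 0, 0, 0, -15, 1], [0, 0, 0, 0, 0, -30, 1], [0, 0, 0, 0, 0, -35, 1], [0, 0, 0, 0, 0, -35, 1], [0, 0, 0, 0, 0, -35, 1], [0, 0, 0, 0, 0, -30, 1], [0, 0, 0, 0, 0, -20, 1], [0, 0, 0, 0, 0, 0, 1]])

```text
t: 17.8
ee_pos: [0.5017, -0.1191, 0.2311]
orientation: [-3.141, 0.009, 3.14]
contact_force: [-0.2, -0.5, -0.2]
gripper_width: 1.001
```

>>> drive_tool(series=[[0, 0, -0.12, 8, 0, 0, 1], [0, 0, -0.12, 8, 0, 0, 1], [0, 0, -0.12, 8, 0, 0, 1], [0, 0, -0.12, 0, 0, 0, 1], [0, 0, -0.12, 0, 0, 0, 1], [0, 0, -0.12, 0, 0, 0, 1], [0, 0, -0.12, 0, 0, 0, 1], [0, 0, -0.12, 0, 0, 0, 1], [0, 0, -0.12, 0, 0, 0, 1], [0, 0, -0.12, 0, 0, 0, 1]])

```text
t: 18.63
ee_pos: [0.4762, -0.1214, 0.2247]
orientation: [3.141, -0.0, -1.937]
contact_force: [0.2, 0.9, -0.3]
gripper_width: 0.999
```

>>> drive_tool(series=[[0, 0, -0.12, 0, 0, 0, 1], [0, 0, -0.12, 0, 0, 0, 1], [0, 0, -0.12, 0, 0, 0, 1], [0, 0, -0.12, 0, 0, 0, 1], [0, 0, -0.12, 0, 0, 0, 1], [0, 0, -0.12, 0, 0, 0, 1], [0, 0, -0.12, 0, 0, 0, 1], [0, 0, -0.12, 0, 0, 0, 1], [0, 0, -0.12, 0, 0, 0, 1], [0, 0, -0.12, 0, 0, 0, 1]])

```text
t: 19.47
ee_pos: [0.4762, -0.1214, 0.2247]
orientation: [3.141, 0.0, -0.737]
contact_force: [0.6, -0.3, -0.5]
gripper_width: 1.0
```

```bash
python3 - <<'E'
from h import *
go([588,-118.6,170],0.3)
c=get_calibration("wrist");im=read_camera("wrist")
np.save("wcal.npy",c,allow_pickle=True)
blobs(im,c,(105,80,30),(125,255,255),.036,500)
cv2.imwrite("pics/p7.png",cv2.convertScaleAbs(im,alpha=1.3))
E
```

```text
t 19.47 p [ 476.2 -121.4  224.7] rpy [ 3.141  0.    -0.737] q [ 0.16 -0.25 -0.2  -0.   -1.63  0.67] F [ 0.6 -0.3 -0.5] M [-0.02 -0.03 -0.04] g 1.0
turn [ 0.     0.    -1.037] shift now-axes [ 80.9 -77.2  54.7] after turn [107.6  30.4  54.7]
px [243. 151.] ctr [ 537.5 -119. ] size [157.   43.7] long yaw 0.003
```

View pics/p7.png

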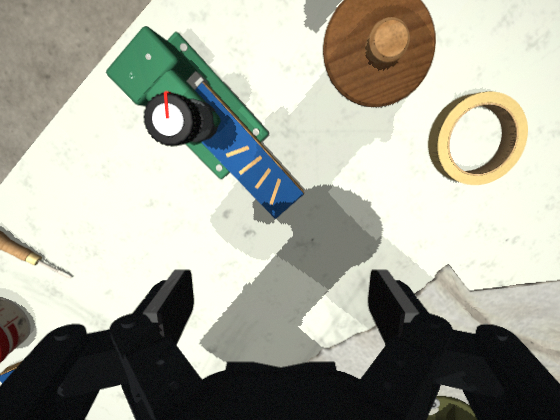

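Picture 7: the block lies flat on the base under the overarm, with its end at the steel stop (195,80), measured at (537.5,-119) with yaw 0.003. The cap top is at (167,119). Next I locate the cap axis.

```bash
python3 - <<'E'
from h import *
c=np.load("wcal.npy",allow_pickle=True).item()
print(plane(c,[(268,135),(222,178)],.012).round(4))
for z in(.140,.145,.150): print(z,plane(c,[(167,119)],z).round(4), plane(get_calibration("top"),[(305+216/5,95+200/5)],z).round(4))
E
```

```text
[[ 0.5324 -0.1536  0.012 ]
 [ 0.5329 -0.0797  0.012 ]]
0.14 [[ 0.5892 -0.114   0.14  ]] [[ 0.5875 -0.1183  0.14  ]]
0.145 [[ 0.588  -0.1153  0.145 ]] [[ 0.5858 -0.1173  0.145 ]]
0.15 [[ 0.5867 -0.1165  0.15  ]] [[ 0.584  -0.1164  0.15  ]]
```

>>> drive_tool(series=[[0, 0, -0.115, 0, 0, 0, 1], [0, 0, -0.115, 0, 0, 0, 1], [0, 0, -0.115, 0, 0, 0, 1], [0, 0, -0.115, 0, 0, 0, 1], [0, 0, -0.115, 0, 0, 0, 1], [0, 0, -0.115, 0, 0, 0, 1], [0, 0, -0.115, 0, 0, 0, 1], [0, 0, -0.115, 0, 0, 0, 1], [0, 0, -0.115, 0, 0, 0, 1], [0, 0, 0, 27, 7, 0, 1]])

```text
t: 20.35
ee_pos: [0.5027, -0.1207, 0.2268]
orientation: [3.141, -0.003, 0.295]
contact_force: [1.8, -0.7, 2.0]
gripper_width: 1.001
```

>>> drive_tool(series=[[0, 0, 0, 27, 7, 0, 1], [0, 0, 0, 27, 7, 0, 1], [0, 0, 0, 20, 5, 0, 1], [0, 0, 0, 6, 3, 0, 1], [0, 0, 0, 0, 0, 10, 1], [0, 0, 0, 0, 0, 20, 1], [0, 0, 0, 0, 0, 12, 1], [0, 0, 0, 0, 0, 0, 1], [0, 0, 0, 0, 0, 0, 1], [0, 0, 0, 0, 0, 0, 1]])

```text
t: 21.18
ee_pos: [0.5871, -0.1186, 0.1841]
orientation: [3.141, -0.001, 0.292]
contact_force: [-0.0, -0.2, 0.1]
gripper_width: 0.998
```

```bash
python3 - <<'E'
from h import *
go([587,-117.3,116],0.3)
c=get_calibration("wrist");im=read_camera("wrist")
for x in(.585,.587,.589):
  print(proj(c,[[x,-.1173,.146]]).round(1))
cv2.circle(im,tuple(np.int32(proj(c,[[.587,-.1173,.146]])[0])),2,(0,255,0),-1)
cv2.imwrite("pics/p8.png",cv2.convertScaleAbs(im,alpha=1.3))
E
```

```text
t 21.18 p [ 587.1 -118.6  184.1] rpy [ 3.141e+00 -1.000e-03  2.920e-01] q [ 0.14  0.04 -0.01  0.   -1.53  1.73] F [-0.  -0.2  0.1] M [0.04 0.02 0.01] g 1.0
turn [ 0.001 -0.001 -0.008] shift now-axes [ 0.2 -1.3 68.1] after turn [ 0.2 -1.2 68.1]
[[277.7 248.1]]
[[278.6 245.3]]
[[279.5 242.6]]
```

View pics/p8.png

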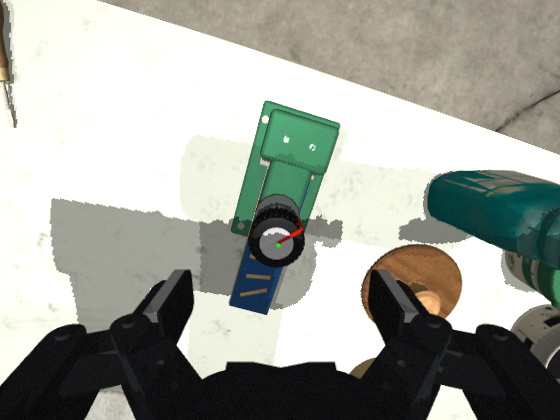

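Picture 8: the cap centre is at (277,242), within 2 mm of the predicted point, and the red line on the cap runs to its upper right. Going down round the cap and closing.

>>> drive_tool(series=[[0, 0, 0, 1, 0, 8, 1], [0, 0, 0, 0, 0, 15, 1], [0, 0, 0, 0, 0, 15, 1], [0, 0, 0, 0, 0, 12, 1], [0, 0, 0, 0, 0, 8, 1], [0, 0, 0, 0, 0, 6, 1], [0, 0, 0, 0, 0, 4, 1], [0, 0, 0, 0, 0, 0, 1], [0, 0, 0, 0, 0, 0, 1], [0, 0, 0, 0, 0, 0, 1]])

```text
t: 22.07
ee_pos: [0.5886, -0.1181, 0.1157]
orientation: [3.141, -0.001, 0.292]
contact_force: [0.1, -0.2, -0.2]
gripper_width: 1.004
```

>>> drive_tool(series=[[0, 0, 0, 0, 0, 0, 0.7], [0, 0, 0, 0, 0, 0, 0.55], [0, 0, 0, 0, 0, 0, 0.5], [0, 0, 0, 0, 0, 0, 0.45], [0, 0, 0, 0, 0, 0, 0.4], [0, 0, 0, 0, 0, 0, 0.3], [0, 0, 0, 0, 0, 0, 0.2], [0, 0, 0, 0, 0, 0, 0.2], [0, 0, 0, 0, 0, 0, 0.2], [0, 0, 0, 0, 0, 0, 0.2]], force=45)

```text
t: 22.9
ee_pos: [0.5881, -0.1168, 0.1155]
orientation: [-3.14, -0.001, 0.293]
contact_force: [-3.7, 6.9, 4.0]
gripper_width: 0.409
```

```bash
cat > cap.py <<'E'
from h import *
import sys
go(None,0)
E
python3 cap.py
```

```text
t 22.9 p [ 588.1 -116.8  115.5] rpy [-3.14e+00 -1.00e-03  2.93e-01] q [ 0.14  0.06 -0.11 -0.   -1.41  1.73] F [-3.7  6.9  4. ] M [1.91 1.02 0.01] g 0.41
```

>>> drive_tool(series=[[0, 0, 0, 0, -0.7, 0, 0.2], [0, 0, 0, 0, -0.6, 0, 0.2], [0, 0, 0, 0, 0, 0, 0.2], [0, 0, 0.06, 0, 0, 0.15, 0.2], [0, 0, 0.06, 0, 0, 0.15, 0.2], [0, 0, 0.06, 0, 0, 0.15, 0.2], [0, 0, 0.06, 0, 0, 0.15, 0.2], [0, 0, 0.06, 0, 0, 0.15, 0.2], [0, 0, 0.06, 0, 0, 0.15, 0.2], [0, 0, 0.06, 0, 0, 0.15, 0.2]])

```text
t: 23.73
ee_pos: [0.5878, -0.1164, 0.1144]
orientation: [-3.141, -0.0, -0.13]
contact_force: [-3.5, 4.6, 4.7]
gripper_width: 0.407
```

```bash
python3 cap.py
```

```text
t 23.73 p [ 587.8 -116.4  114.4] rpy [-3.141 -0.    -0.13 ] q [ 0.14  0.06 -0.11 -0.   -1.4   1.3 ] F [-3.5  4.6  4.7] M [1.45 0.85 0.11] g 0.41
```

>>> drive_tool(series=[[0, 0, 0.04, 0, 0, 0.1, 0.2], [0, 0, 0.04, 0, 0, 0.1, 0.2], [0, 0, 0.04, 0, 0, 0.1, 0.2], [0, 0, 0.04, 0, 0, 0.1, 0.2], [0, 0, 0.04, 0, 0, 0.1, 0.2], [0, 0, 0.04, 0, 0, 0.1, 0.2], [0, 0, 0.04, 0, 0, 0.1, 0.2], [0, 0, 0.04, 0, 0, 0.1, 0.2], [0, 0, 0, 0, 0, 0, 0.2], [0, 0, 0, 0, 0, 0, 0.2]])

```text
t: 24.57
ee_pos: [0.5878, -0.1163, 0.1136]
orientation: [-3.141, -0.0, -0.448]
contact_force: [-2.7, 5.8, 4.9]
gripper_width: 0.407
```

```bash
cat >>cap.py <<'E'
if len(sys.argv)>1:
    T=get_calibration("scene");w=read_camera("wrist");s=read_camera("scene")[160:230,300:380]
    s=cv2.resize(s,(480,420),interpolation=cv2.INTER_CUBIC);w=w[140:420,150:410];w=cv2.resize(w,(390,420),interpolation=cv2.INTER_CUBIC)
    cv2.imwrite("pics/%s.png"%sys.argv[1],cv2.resize(cv2.convertScaleAbs(np.hstack([w,s]),alpha=1.3),(798,385)))
E
python3 cap.py p9
```

```text
t 24.57 p [ 587.8 -116.3  113.6] rpy [-3.141 -0.    -0.448] q [ 0.14  0.06 -0.11 -0.   -1.4   0.98] F [-2.7  5.8  4.9] M [ 1.57  1.04 -0.06] g 0.41
```

View pics/p9.png

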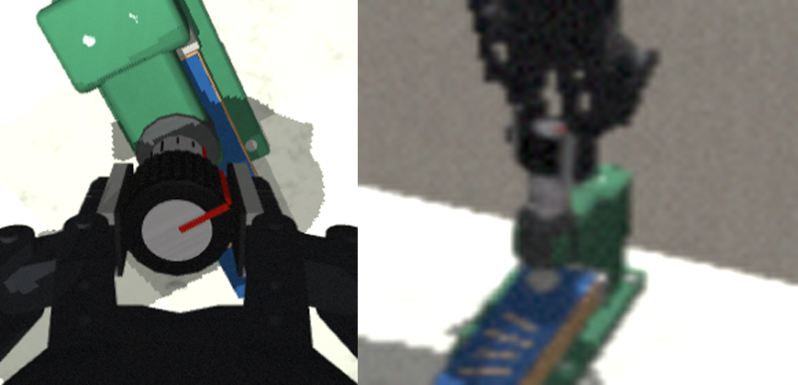

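Picture 9: the cap is gripped centrally. Its red line and the thimble's line just below are nearly in line, and the foot is still above the block. I will track the thimble mark against the cap in the wrist view, which turns with the cap.

```bash
cat > red.py <<'E'
from h import *
go(None,0)
F=[];M=[]
im=0
for i in range(3):
    im=im+read_camera("wrist").astype(np.float32)/3
    M.append(arm.get_obs()["moment"][2])
im=im.astype(np.uint8)[200:340,210:340]
h=cv2.cvtColor(im,cv2.COLOR_BGR2HSV)
m=((((h[...,0]<8)|(h[...,0]>172))&(h[...,1]>140)&(h[...,2]>35))*255).astype(np.uint8)
n,l,s,ce=cv2.connectedComponentsWithStats(m,connectivity=8)
for i in range(1,n):
    if s[i,4]>2: print("area",s[i,4],"bbox",s[i,:4]+[210,200,0,0],"ctr",np.round(ce[i]+[210,200],1))
print("Mz",np.round(M,3))
cv2.imwrite("pics/red_last.png",im)
E
python3 red.py
```

```text
t 24.67 p [ 587.8 -116.3  113.5] rpy [-3.141 -0.    -0.447] q [ 0.14  0.06 -0.11 -0.   -1.4   0.98] F [-2.8  5.5  6. ] M [ 1.5   0.99 -0.02] g 0.41
area 22 bbox [297 246   3   9] ctr [297.9 250.4]
area 304 bbox [280 264  39  45] ctr [304.7 289.6]
Mz [ 0.001 -0.073 -0.027]
```

>>> drive_tool(series=[[0, 0, 0.02, 0, 0, 0.05, 0.2], [0, 0, 0.02, 0, 0, 0.05, 0.2], [0, 0, 0.02, 0, 0, 0.05, 0.2], [0, 0, 0.02, 0, 0, 0.05, 0.2], [0, 0, 0.02, 0, 0, 0.05, 0.2], [0, 0, 0.02, 0, 0, 0.05, 0.2], [0, 0, 0.02, 0, 0, 0.05, 0.2], [0, 0, 0.02, 0, 0, 0.05, 0.2], [0, 0, 0.02, 0, 0, 0.05, 0.2], [0, 0, 0.02, 0, 0, 0.05, 0.2]])

```text
t: 25.65
ee_pos: [0.5878, -0.1163, 0.1131]
orientation: [-3.141, 0.0, -0.648]
contact_force: [-2.5, 4.5, 5.4]
gripper_width: 0.412
```

```bash
python3 red.py
```

```text
t 25.65 p [ 587.8 -116.3  113.1] rpy [-3.141  0.    -0.648] q [ 0.14  0.06 -0.11 -0.   -1.4   0.78] F [-2.5  4.5  5.4] M [1.65 1.13 0.13] g 0.41
area 22 bbox [297 246   4   9] ctr [298.  250.5]
area 312 bbox [280 264  39  45] ctr [305.  289.8]
Mz [0.112 0.044 0.004]
```

>>> drive_tool(series=[[0, 0, 0.02, 0, 0, 0.05, 0.2], [0, 0, 0.02, 0, 0, 0.05, 0.2], [0, 0, 0.02, 0, 0, 0.05, 0.2], [0, 0, 0.02, 0, 0, 0.05, 0.2], [0, 0, 0.02, 0, 0, 0.05, 0.2], [0, 0, 0.02, 0, 0, 0.05, 0.2], [0, 0, 0.02, 0, 0, 0.05, 0.2], [0, 0, 0.02, 0, 0, 0.05, 0.2], [0, 0, 0.02, 0, 0, 0.05, 0.2], [0, 0, 0.02, 0, 0, 0.05, 0.2]])

```text
t: 26.63
ee_pos: [0.5878, -0.1162, 0.1126]
orientation: [-3.141, 0.0, -0.848]
contact_force: [-4.2, 4.9, 4.7]
gripper_width: 0.408
```

```bash
python3 red.py
```

```text
t 26.63 p [ 587.8 -116.2  112.6] rpy [-3.141  0.    -0.848] q [ 0.14  0.06 -0.11 -0.   -1.4   0.58] F [-4.2  4.9  4.7] M [1.76 1.21 0.16] g 0.41
area 23 bbox [297 247   4   9] ctr [298.5 251.1]
area 317 bbox [281 264  38  45] ctr [305.2 290. ]
Mz [0.092 0.043 0.057]
```

>>> drive_tool(series=[[0, 0, 0.02, 0, 0, 0.05, 0.2], [0, 0, 0.02, 0, 0, 0.05, 0.2], [0, 0, 0.02, 0, 0, 0.05, 0.2], [0, 0, 0.02, 0, 0, 0.05, 0.2], [0, 0, 0.02, 0, 0, 0.05, 0.2], [0, 0, 0.02, 0, 0, 0.05, 0.2], [0, 0, 0.02, 0, 0, 0.05, 0.2], [0, 0, 0.02, 0, 0, 0.05, 0.2], [0, 0, 0.02, 0, 0, 0.05, 0.2], [0, 0, 0.02, 0, 0, 0.05, 0.2]])

```text
t: 27.62
ee_pos: [0.5877, -0.1162, 0.1121]
orientation: [-3.141, 0.001, -1.048]
contact_force: [-3.0, 5.5, 5.5]
gripper_width: 0.404
```

```bash
python3 red.py
```

```text
t 27.62 p [ 587.7 -116.2  112.1] rpy [-3.141e+00  1.000e-03 -1.048e+00] q [ 0.14  0.06 -0.11 -0.   -1.4   0.38] F [-3.   5.5  5.5] M [1.76 1.27 0.15] g 0.4
area 23 bbox [297 247   4   9] ctr [298.8 251.2]
area 317 bbox [281 264  39  45] ctr [305.8 289.7]
Mz [0.129 0.032 0.061]
```

Turned 1.34 rad, and the torque is still at its running value (0.15 N m) with no slip. I'll go on one step at a time.

>>> drive_tool(series=[[0, 0, 0.02, 0, 0, 0.05, 0.2], [0, 0, 0.02, 0, 0, 0.05, 0.2], [0, 0, 0.02, 0, 0, 0.05, 0.2], [0, 0, 0.02, 0, 0, 0.05, 0.2], [0, 0, 0.02, 0, 0, 0.05, 0.2], [0, 0, 0.02, 0, 0, 0.05, 0.2], [0, 0, 0.02, 0, 0, 0.05, 0.2], [0, 0, 0.02, 0, 0, 0.05, 0.2], [0, 0, 0.02, 0, 0, 0.05, 0.2], [0, 0, 0.02, 0, 0, 0.05, 0.2]])

```text
t: 28.6
ee_pos: [0.5877, -0.1161, 0.1116]
orientation: [-3.141, 0.001, -1.248]
contact_force: [-2.5, 6.7, 5.9]
gripper_width: 0.411
```

```bash
python3 red.py
```

```text
t 28.6 p [ 587.7 -116.1  111.6] rpy [-3.141e+00  1.000e-03 -1.248e+00] q [ 0.14  0.06 -0.12 -0.   -1.4   0.18] F [-2.5  6.7  5.9] M [2.01 1.29 0.16] g 0.41
area 22 bbox [298 247   3   9] ctr [298.9 251.4]
area 320 bbox [281 264  39  46] ctr [305.9 290.2]
Mz [0.11  0.119 0.037]
```

>>> drive_tool(series=[[0, 0, 0.02, 0, 0, 0.05, 0.2], [0, 0, 0.02, 0, 0, 0.05, 0.2], [0, 0, 0.02, 0, 0, 0.05, 0.2], [0, 0, 0.02, 0, 0, 0.05, 0.2], [0, 0, 0.02, 0, 0, 0.05, 0.2], [0, 0, 0.02, 0, 0, 0.05, 0.2], [0, 0, 0.02, 0, 0, 0.05, 0.2], [0, 0, 0.02, 0, 0, 0.05, 0.2], [0, 0, 0.02, 0, 0, 0.05, 0.2], [0, 0, 0.02, 0, 0, 0.05, 0.2]])

```text
t: 29.58
ee_pos: [0.5877, -0.1159, 0.1111]
orientation: [-3.141, 0.001, -1.448]
contact_force: [-3.3, 6.3, 6.7]
gripper_width: 0.409
```

```bash
python3 red.py
```

```text
t 29.58 p [ 587.7 -115.9  111.1] rpy [-3.141e+00  1.000e-03 -1.448e+00] q [ 0.14  0.06 -0.12 -0.   -1.4  -0.02] F [-3.3  6.3  6.7] M [2.14 1.44 0.13] g 0.41
area 22 bbox [298 247   4   9] ctr [299.3 250.9]
area 313 bbox [282 264  38  45] ctr [306.5 290. ]
Mz [0.096 0.083 0.055]
```

>>> drive_tool(series=[[0, 0, 0.02, 0, 0, 0.05, 0.2], [0, 0, 0.02, 0, 0, 0.05, 0.2], [0, 0, 0.02, 0, 0, 0.05, 0.2], [0, 0, 0.02, 0, 0, 0.05, 0.2], [0, 0, 0.02, 0, 0, 0.05, 0.2], [0, 0, 0.02, 0, 0, 0.05, 0.2], [0, 0, 0.02, 0, 0, 0.05, 0.2], [0, 0, 0.02, 0, 0, 0.05, 0.2], [0, 0, 0.02, 0, 0, 0.05, 0.2], [0, 0, 0.02, 0, 0, 0.05, 0.2]])

```text
t: 30.57
ee_pos: [0.5878, -0.1158, 0.111]
orientation: [-3.141, 0.001, -1.647]
contact_force: [-4.3, 7.7, 8.0]
gripper_width: 0.402
```

```bash
python3 red.py
```

```text
t 30.57 p [ 587.8 -115.8  111. ] rpy [-3.141e+00  1.000e-03 -1.647e+00] q [ 0.14  0.06 -0.12 -0.   -1.4  -0.22] F [-4.3  7.7  8. ] M [2.43 1.6  0.31] g 0.4
area 21 bbox [298 247   4   8] ctr [299.6 250.8]
area 315 bbox [282 264  39  45] ctr [307.  289.7]
Mz [0.238 0.129 0.114]
```

>>> drive_tool(series=[[0, 0, 0.02, 0, 0, 0.05, 0.2], [0, 0, 0.02, 0, 0, 0.05, 0.2], [0, 0, 0.02, 0, 0, 0.05, 0.2], [0, 0, 0.02, 0, 0, 0.05, 0.2], [0, 0, 0.02, 0, 0, 0.05, 0.2], [0, 0, 0.02, 0, 0, 0.05, 0.2], [0, 0, 0.02, 0, 0, 0.05, 0.2], [0, 0, 0.02, 0, 0, 0.05, 0.2], [0, 0, 0.02, 0, 0, 0.05, 0.2], [0, 0, 0.02, 0, 0, 0.05, 0.2]])

```text
t: 31.55
ee_pos: [0.5879, -0.1157, 0.1109]
orientation: [-3.141, 0.001, -1.847]
contact_force: [-4.7, 7.3, 8.7]
gripper_width: 0.408
```

```bash
python3 red.py
```

```text
t 31.55 p [ 587.9 -115.7  110.9] rpy [-3.141e+00  1.000e-03 -1.847e+00] q [ 0.14  0.06 -0.12 -0.   -1.4  -0.42] F [-4.7  7.3  8.7] M [2.72 1.85 0.27] g 0.41
area 31 bbox [296 244   5  11] ctr [297.9 248.8]
area 311 bbox [283 264  38  45] ctr [307.3 289.6]
Mz [0.248 0.206 0.178]
```

```bash
python3 - <<'E'
from h import *
c=get_calibration("wrist");o=arm.get_obs();C=np.r_[o["ee_pos"][:2],0]
im=cv2.imread("pics/red_last.png")
h=cv2.cvtColor(im,cv2.COLOR_BGR2HSV)
m=((h[...,0]<8)|(h[...,0]>172))&(h[...,1]>140)&(h[...,2]>35)
v,u=np.nonzero(m);uv=np.c_[u+210,v+200]
th=uv[uv[:,1]<258];cp=uv[uv[:,1]>262]
from scipy.spatial import cKDTree
def line(a,r0,r1,z0,z1,n=80):
    r=np.linspace(r0,r1,n);z=np.linspace(z0,z1,n)
    return proj(c,C+np.c_[r*np.cos(a),r*np.sin(a),z])
zc=.0365+.0815
A=np.arange(-3.2,3.2,.01)
for zz in(zc-.003,zc,zc+.003):
    ft=[cKDTree(line(a,.0125,.0125,zz-.027,zz)).query(th)[0].mean() for a in A]
    fc=[cKDTree(np.r_[line(a,.004,.018,zz+.024,zz+.024),line(a,.018,.018,zz,zz+.024)]).query(cp)[0].mean() for a in A]
    at,ac=A[np.argmin(ft)],A[np.argmin(fc)]
    print(zz,"thimble",round(at,2),round(min(ft),2),"cap",round(ac,2),round(min(fc),2),"thimble-cap",round(at-ac,3), "px move/0.1rad",np.round(line(at,.0125,.0125,zz-.02,zz-.02,1)-line(at-.1,.0125,.0125,zz-.02,zz-.02,1),2))
E
```

```text
0.11499999999999999 thimble -2.79 0.81 cap -3.02 1.73 thimble-cap 0.23 px move/0.1rad [[-1.17 -1.71]]
0.118 thimble -2.76 1.0 cap -2.9 1.57 thimble-cap 0.14 px move/0.1rad [[-1.25 -1.7 ]]
0.121 thimble -2.72 1.47 cap -2.79 2.36 thimble-cap 0.07 px move/0.1rad [[-1.35 -1.68]]
```

Torque has reached 0.3 N m, the descent has stopped, and the thimble mark has moved back about 0.13 rad against the cap. One small further turn will make the slip plain before I let go.

>>> drive_tool(series=[[0, 0, 0.02, 0, 0, 0, 0.2], [0, 0, 0.02, 0, 0, 0, 0.2], [0, 0, 0.02, 0, 0, 0, 0.2], [0, 0, 0.02, 0, 0, 0, 0.2], [0, 0, 0.02, 0, 0, 0, 0.2], [0, 0, 0.02, 0, 0, 0, 0.2], [0, 0, 0, 0, 0, 0, 0.2], [0, 0, 0, 0, 0, 0, 0.2], [0, 0, 0, 0, 0, 0, 0.2], [0, 0, 0, 0, 0, 0, 0.2]])

```text
t: 32.53
ee_pos: [0.588, -0.1157, 0.1109]
orientation: [-3.141, 0.002, -1.967]
contact_force: [-3.9, 7.2, 9.8]
gripper_width: 0.412
```

```bash
python3 red.py
```

```text
t 32.53 p [ 588.  -115.7  110.9] rpy [-3.141e+00  2.000e-03 -1.967e+00] q [ 0.14  0.06 -0.12 -0.   -1.4  -0.53] F [-3.9  7.2  9.8] M [2.78 1.75 0.11] g 0.41
area 35 bbox [294 242   5  11] ctr [296.3 247.4]
area 313 bbox [283 264  38  45] ctr [307.4 289.5]
Mz [0.176 0.197 0.211]
```

>>> drive_tool(series=[[0, 0, 0, -0.4, 0.5, -0.5, 0.2], [0, 0, 0, -0.4, 0.5, -0.5, 0.2], [0, 0, 0, 0, 0, 0, 0.2], [0, 0, 0, 0, 0, 0, 0.5], [0, 0, 0, 0, 0, 0, 0.7], [0, 0, 0, 0, 0, 0, 1], [0, 0, 0, 0, 0, 0, 1], [0, 0, 0, 0, 0, 0, 1], [0, 0, 0, 0, 0, 0, 1], [0, 0, 0, 0, 0, 0, 1]])

```text
t: 33.52
ee_pos: [0.5871, -0.1159, 0.1104]
orientation: [3.141, -0.0, -1.968]
contact_force: [-0.6, -0.1, 0.8]
gripper_width: 1.001
```

>>> drive_tool(series=[[0, 0, 0, 0, 0, -10, 1], [0, 0, 0, 0, 0, -20, 1], [0, 0, 0, 0, 0, -30, 1], [0, 0, 0, 0, 0, -30, 1], [0, 0, 0, 0, 0, -20, 1], [0, 0, 0, 0, 0, 0, 1], [0, 0, 0, 20, 0, 0, 1], [0, 0, 0, 30, 0, 0, 1], [0, 0, 0, 25, 0, 0, 1], [0, 0, 0, 0, 0, 0, 1]])

```text
t: 34.35
ee_pos: [0.5568, -0.1879, 0.2214]
orientation: [-3.141, -0.001, -1.971]
contact_force: [0.2, 0.7, -0.2]
gripper_width: 1.0
```

```bash
python3 cap.py; python3 - <<'E'
from h import *
t=read_camera("top");s=read_camera("scene")
blobs(t,get_calibration("top"),(105,100,30),(125,255,255),.023,200)
a=cv2.resize(s[160:230,305:385],(480,420),interpolation=cv2.INTER_CUBIC)
b=cv2.resize(read_camera("wrist"),(315,420)) if 0 else cv2.resize(t[95:185,300:365],(303,420),interpolation=cv2.INTER_CUBIC)
cv2.imwrite("pics/p10.png",cv2.convertScaleAbs(np.hstack([a,b]),alpha=1.4))
E
```

```text
t 34.35 p [ 556.8 -187.9  221.4] rpy [-3.141e+00 -1.000e-03 -1.971e+00] q [ 0.02  0.01  0.03  0.   -1.6  -0.42] F [ 0.2  0.7 -0.2] M [ 0.07 -0.06 -0.03] g 1.0
px [141. 192.] ctr [469.5 382.9] size [ 43.3 154.4] long yaw -0.296
```

View pics/p10.png

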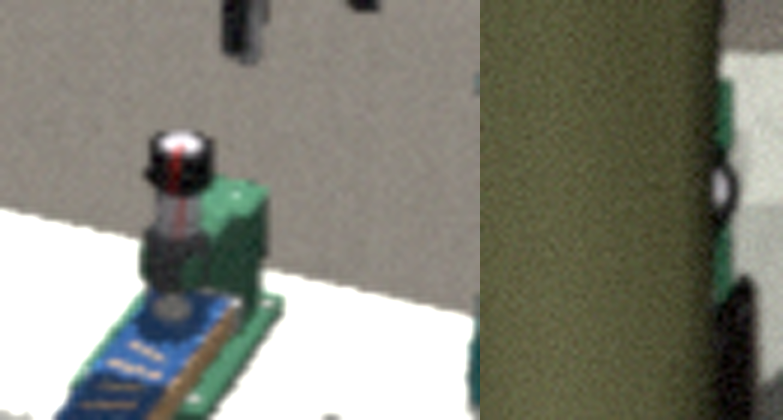

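Picture 10: the foot rests on the block. The cap line at (176,170) is offset left of the thimble line at (181,210), which fits a slip of about 0.2 rad. The gripper is clear and the other block is unmoved.

```bash
python3 -c "
from workcell import job
print(job.close_job())"
```

```text
the job is handed in; nothing more can be done
None
```

I gauged the blue block nearer the gauge and handed the job in at about 34.5 s of the 72 s allowed. No verdict is reported, so what follows rests on my own checks.

**Block:** I laid it flat on the gauge's base and slid it up to the stop plate. The push force was about 12 N, including sliding friction. Before I turned the cap, I measured the block centred at (537.5, -119) mm with yaw 0.003 rad. That puts it within about 1 mm of the gauge's centre line and touching the stop.

**Clutch:** I turned the cap clockwise about 2.3 rad in all. The spindle stopped descending, torque rose from about 0.16 to 0.3 N m, and the thimble mark fell behind the cap. I then let go.

**Last checks:**
- **Slip:** about 0.23 rad from the wrist camera before letting go, and roughly 0.2 rad from the scene picture afterwards. My direct geometric fit, made one small turn earlier, was poor (0.07 to 0.23 rad depending on the assumed height), so I relied on how far the mark had moved.
- **Contact:** the foot appears to rest on the block, but I could not measure its pressing force directly.
- **Other block:** it moved less than 1 mm, and the gripper was clear of everything.
- **Not rechecked:** in the last top picture the arm hid the gauged block, so I did not remeasure its position after turning the cap. I also did not remeasure the baren, tape, red tin and cutter, but the arm never worked near them.

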